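Wedge the nest blank against its locating block

TASK

The nest blank stands loose in the fixture between the bright locating block and the black backing block. Take the greased brass wedge from its wooden stand and push it, nose down, into the one gap beside the nest that is wide enough for it, sloped side to the black block, until the nest is driven flush against the locating block and the wedge sits firm. Finish while still holding the wedge pressed down firmly, so that the nest stays tight while I do up the grub screws; do not let go, and leave the other things on the bench alone.

Things in the scene. Friction and masses are not known exactly. Their poses are not given: they have to be found in the camera images.
- fixture: fixed aluminium plate, 172 (its x) x 112 (y) x 12 mm; origin under its centre, z up, top face at 12 mm. On it, centred on its x axis 49 mm either side of the centre, are bolted the locating and the backing block (which is at +x varies); the loose nest stands between. Low keepers (6 mm high, 28 mm along x) 40 mm before and behind the centre on the y axis limit the nest's y
- locating_block: fixed bright steel block, upright faces, two screws and two dowels on top: 47 (x) x 76 (y) x 28 mm high; origin at the centre of its underside, on the plate; axes along the fixture's. Its face towards the nest, 23.5 mm from the origin, is the one the nest must sit flush against. That gap is at first 2.5 to 4.5 mm: too narrow for the wedge
- backing_block: fixed black block, both long flanks sloped 18 deg: 44 mm wide (x) at the bottom, 22 mm at the top, 66 mm long (y), 34 mm high; origin at the centre of its underside, on the plate, 98 mm from the locating block's; axes along the fixture's. Between flank and nest is the wide gap: at first about 14 mm at the height of the nest's top, narrower below
- nest: loose nest blank, milled grey aluminium block with a round bore in its top, 44 (x) x 70 (y) x 28 mm high, about 0.33 kg; origin at the centre of its underside, z up; stands on the plate, centred to 1 mm between the bolted blocks, x nearly along the fixture's. Slid 2.5 to 4.5 mm along x its long side meets the locating block
- wedge_grip (a point): loose brass wedge, 0.34 kg: middle of its upright grip tab, 14 mm (wedge x) x 40 mm (y), from 23 mm below to 21 mm above this point; grip it across the 14 mm. z up; wedge +x points to the sloped side. Seated (nest flush) this point lies 74.5 mm from the locating block's origin towards the backing block and 58 mm above the plate's top, wedge +x towards the backing block
- wedge_nose (a point): nose (lower end) of the wedge, 53 mm straight below the grip point. Greased tapered body (friction 0.2), 40 mm long in y, from here 30 mm up to the tab: flat upright flank 7 mm to -x of this point, in line with the tab; sloped flank (18 deg) 3 mm to +x here, 13 mm at the shoulder under the tab. Nose 10 mm thick, edges bevelled 1.5 mm. Comes firm about 5 mm above the plate's top
- wedge_stand: fixed dark wooden stand, 58 x 56 mm, 30 mm high, with a slot shaped like the wedge, which stands in it nose down, nose 4 mm above the bench; origin straight under the wedge's grip point; wedge's axes along the stand's at the start. Lift the wedge straight up, 35 mm or more, to clear it
- hex_key: long-arm hex key lying on the bench, 132x32x6 mm; origin under its middle; bystander
- test_plug: standing cream plastic plug, 22 mm across, 32 mm high; origin under its centre; bystander
- wrench: open-ended spanner lying on the bench, 150x30x5 mm; origin under its middle; bystander
- connector_a: standing grey round connector, 25 mm across, 32 mm high; origin under its centre; bystander
- connector_b: the other standing grey round connector, same size; origin under its centre; bystander
Things that resemble listed ones, but are neither listed nor needed, are in the scene too. Of the things that look like the part that bears wedge_grip, the smaller one is meant.

How it is judged:
On the way:
1. the wedge has been lifted clear out of its stand (z of wedge_grip in the frame of wedge_stand above 0.09 m and contact force between the fingers and wedge above 1 N), for 0.1 s.
At the end, for the whole second after the job is handed in: For the last second: wedge held upright between nest and backing block, pressing each over 4 N, nose near 5 mm over the plate (-5 to +13), within 20 mm of mid-length; nest on the locating block over 4 N, square within 0.03 rad, flat (0.03 rad, 2.5 mm); fingers on the wedge; all still (contact force between nest and locating_block above 4 N and angle between the x axis of nest and the x axis of locating_block, either way round below 0.03 rad and contact force between wedge and nest above 4 N and contact force between wedge and backing_block above 4 N and contact force between the fingers and wedge above 1 N and z of wedge_grip in the frame of fixture between 0.06 and 0.078 m and y of wedge_grip in the frame of fixture between -0.02 and 0.02 m and angle between wedge_grip's own z axis and vertical below 0.12 rad and angle between nest's own z axis and vertical below 0.03 rad and z of nest in the frame of fixture below 0.0145 m and linear speed of each of nest, wedge below 0.01 m/s); the arm keeps its last pose, push and grip.
It fails at once if a bystander was moved by more than 30 mm (distance of any of hex_key, test_plug, wrench, connector_a, connector_b from where it was at the start of the episode above 0.03 m).
It fails at once if the wedge was forced against the locating block (contact force between wedge and locating_block above 10 N).
It also fails if it takes over 38 s, if anything falls off the work surface, if the arm or the gripper's body presses on something with over 40 N, if the wrist force passes 120 N, or if a joint passes its speed limit or range.

ROBOT

A 6-joint arm with a two-finger parallel gripper is mounted at the origin on a cart in front of the work surface, level with it; the furniture and walls round the work are solid. World frame = base frame: x ahead of the robot, y to its left, z up, the work surface at z = 0. Lengths are in m, angles in rad, forces in N, time in s.
With the tool pointing down it reaches from about 0.35 to 0.85 m from the base axis. Payload 8.1 kg.
Tool frame: the origin (TCP) lies at the very end of the fingers, on their centre line; the grasp point (between the pads) lies 19 mm behind it (robot.pinch_z is the distance from the TCP to the grasp point, in m); x points along the fingers, z is the direction in which the jaws open and shut, and the axes are right-handed (so a half turn about x gives the same grasp; the last joint's range is limited). The gripper opens to 93 mm and grips with 3 to 60 N. Pads are 15 mm wide; open, the fingers measure 128 mm over their backs; the gripper's body (75 mm by 188 mm) begins 65 mm behind the grasp point.
Start: joints at [-1.423, 0.13, 1.488, -0, 1.523, -0.085], TCP at [0.138, -0.584, 0.219] pointing down, gripper open.
Joint ranges: [-2.96, 2.96], [-0.89, 2.26], [0.02, 2.5], [-1.34, 4.48], [0, 2.73], [-2.66, 2.66]. Speed limits (rad/s): [2.39, 2.39, 2.79, 3.14, 3.14, 3.14].

INTERFACE

Orientations are given as a rotation vector (axis times angle).
In Python, from plant import robot, optics, ticket gives the robot as it stands.
- The arm moves only by the tool jog_arm, never from a script. Its argument "targets" is a list of rows, each a list of 7 numbers: the shift along the tool's x, y, z in cm, then the turn, a rotation vector about the tool's x, y, z in degrees, then the closure, from 0 (fully open) to 1 (shut). In form: [[dx, dy, dz, ax, ay, az, grip], ...]. A call has 1 to 5 rows; each row is the pose to reach, as a shift and turn from the pose measured when the call began, along the tool's axes at that moment; what a row does not reach only later rows make up. A row lasts 1/8 s, in which the tool goes at most 62.5 mm and 10.7 degrees, less where a joint would pass 70% of its speed; a pose out of reach is approached as far as the arm can. A call with a gripper value outside its range is refused whole. The fingers move at their own pace and stop on an object; "squeeze" is the grip in N (left out, the last holds). Time passes only in rows, so rows that repeat a pose let the fingers close. It gives the time, the measured TCP pose, the force and the opening at its end, in the units of the state.
- robot.read_state(): the state, without advancing time (a new reading comes with each control period).
- optics.read_camera(name): name is "scene" or "side" or "wrist"; returns a dict with "frame" (420x560x3 uint8, red, green, blue), "vertical_fov" (degrees; the focal length in pixels is half the picture's height over the tangent of half this angle, whatever the lens; pixels are square), "cx", "cy" (the principal point, pixels), "R" (3x3) and "t" (3): a world point X has camera coordinates R X + t. Camera axes: x right, y down, z forward; pixel columns grow to the right and rows downward; lengths in m; the calibration is good to about 2 mm. The wrist camera is an equidistant fisheye: a pixel r from the principal point sees the ray r / f radians off the axis. A picture is of the moment at which its call begins. There is no depth.
- ticket.close_job(): hands the job in, once; it reports no verdict.
The state is a dict: "t": time; "q": joint angles; "dq": joint speeds; "joint_torque": joint torques, N m; "tool_pos": TCP position; "orientation": TCP orientation; "force": force on the tool from outside, world axes, zero at the start; "wrist_torque": the same for the moment, N m; "opening": finger opening in m.
Only numpy, scipy, OpenCV 4.12 (cv2) and the standard library are available. Lean on these libraries where they do the work, as an engineer would, in place of code of your own. Each camera call takes 0.05 s, during which the arm holds its last target.

## Working session

There is one attempt and no reset: what is moved stays moved. The work goes in short steps, Python scripts to look and compute and a tool call to move; the robot and the scene stay as the last step left them, time stands still between calls to the robot, and variables do not carry over. Pictures are saved under pics/ and viewed, and the job is handed in when it is done.

Besides the shell and the picture viewer there is one more tool, called after "Request:" as name(argument=value, ...) on one line, values as JSON. jog_arm: Moves the arm, as the interface text tells. Its arguments: {"type":"object","properties":{"targets":{"type":"array"},"squeeze":{"type":"number"}},"required":["targets"]}

```bash
ls; mkdir -p pics
cat > h.py <<'E'
import numpy as np,cv2
from plant import robot,optics,ticket
def snap(n,f):
    c=optics.read_camera(n); cv2.imwrite('pics/'+f+'.png',c['frame'][:,:,::-1]); 
    np.savez('pics/'+f+'.npz',**{k:c[k] for k in c}); return c
E
python3 - <<'E'
from h import *
for n in ['scene','side','wrist']:
    c=snap(n,n+'0'); print(n,c['vertical_fov'],c['cx'],c['cy'],(-c['R'].T@c['t']).round(3),c['R'].round(3).tolist())
print(robot.read_state(),robot.pinch_z)
E
```

```text
pics
scene 54.14879820716928 280.7014051902058 206.66258551924446 [0.189 0.617 0.824] [[-0.865, -0.502, 0.009], [-0.37, 0.625, -0.687], [0.339, -0.598, -0.726]]
side 44.011253959473464 279.9756727195501 206.29284057263604 [ 0.717 -0.641  1.243] [[0.961, 0.277, -0.003], [0.242, -0.844, -0.478], [-0.135, 0.459, -0.878]]
wrist 65.70646984690485 282.0444570588139 214.12662627683423 [ 0.206 -0.569  0.384] [[0.23, -0.973, -0.002], [-0.942, -0.223, 0.252], [-0.246, -0.056, -0.968]]
{'t': 0.15, 'q': array([-1.42340448e+00,  1.30991772e-01,  1.48903038e+00, -1.24771535e-05,
        1.52301336e+00, -8.54381212e-02]), 'dq': array([-0.00049059, -0.00228452, -0.00321036, -0.00147177,  0.00102204,
       -0.00161713]), 'joint_torque': array([ 1.09016681e-03, -5.60473537e+01, -4.92336631e+01,  7.68441358e-02,
        3.06099281e-02, -6.30044974e-05]), 'tool_pos': array([ 0.13836847, -0.58336943,  0.2178253 ]), 'orientation': array([ 1.03696519,  1.31146893, -1.03532943]), 'force': array([-0.07399371, -0.2876036 , -0.25006763]), 'wrist_torque': array([ 0.01624001,  0.0610676 , -0.03725134]), 'opening': 0.09281329727687078} 0.0188
```

View pics/scene0.png

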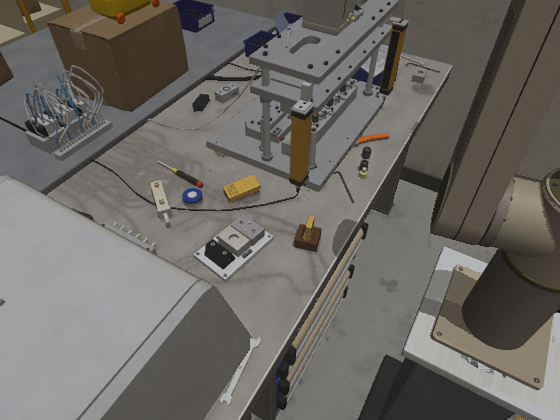

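View pics/side0.png

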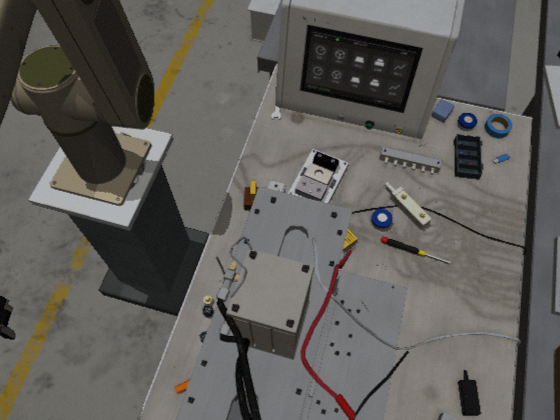

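View pics/wrist0.png

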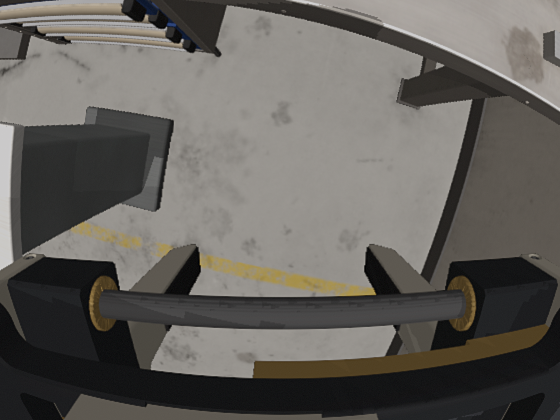

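Run:
```python
import cv2
a=cv2.imread('pics/scene0.png')[160:290,150:350]; cv2.imwrite('pics/s1.png',cv2.resize(a,None,fx=4,fy=4,interpolation=cv2.INTER_CUBIC))
a=cv2.imread('pics/side0.png')[140:260,230:370]; cv2.imwrite('pics/d1.png',cv2.resize(a,None,fx=5,fy=5,interpolation=cv2.INTER_CUBIC))
```

```text
(no output)
```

View pics/s1.png

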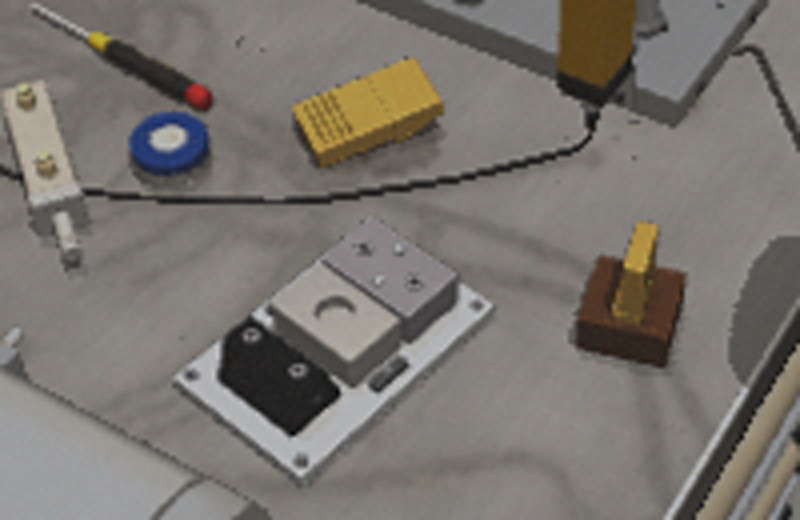

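View pics/d1.png

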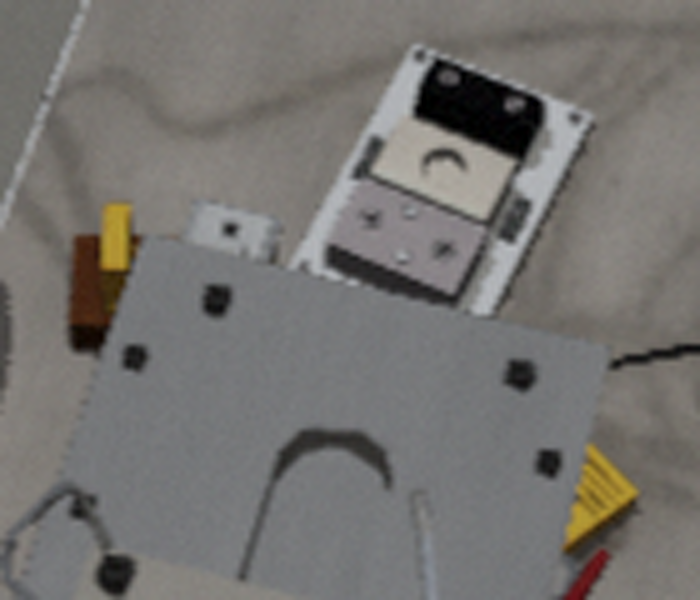

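Run:
```python
import cv2
def c(n,o,x0,y0,w,h,f): cv2.imwrite(o,cv2.resize(cv2.imread(n)[y0:y0+h,x0:x0+w],None,fx=f,fy=f,interpolation=cv2.INTER_LANCZOS4))
c('pics/scene0.png','pics/s2.png',190,210,85,70,9)
c('pics/scene0.png','pics/s3.png',288,208,40,46,13)
c('pics/side0.png','pics/d2.png',288,144,65,62,9)
c('pics/side0.png','pics/d3.png',238,174,40,40,13)
```

```text
(no output)
```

View pics/s2.png

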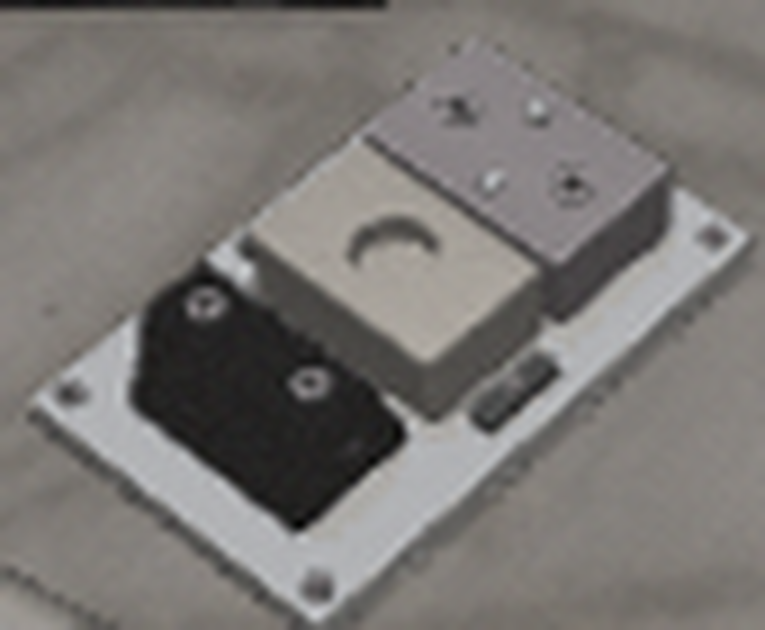

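View pics/s3.png

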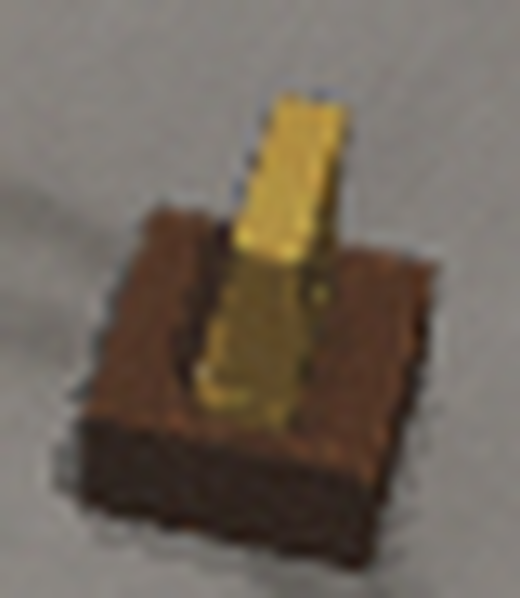

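View pics/d2.png

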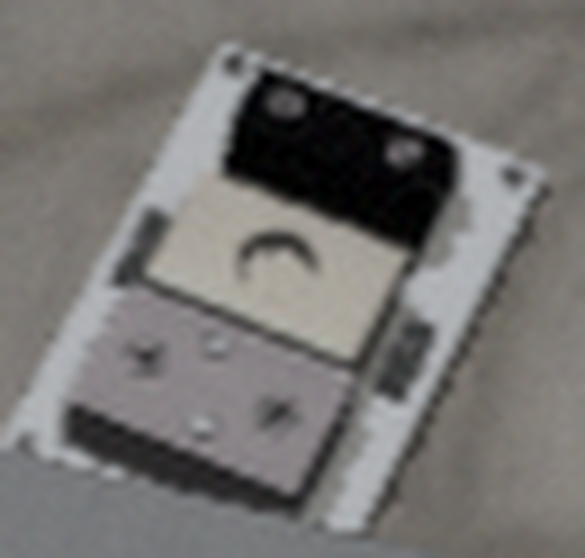

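View pics/d3.png

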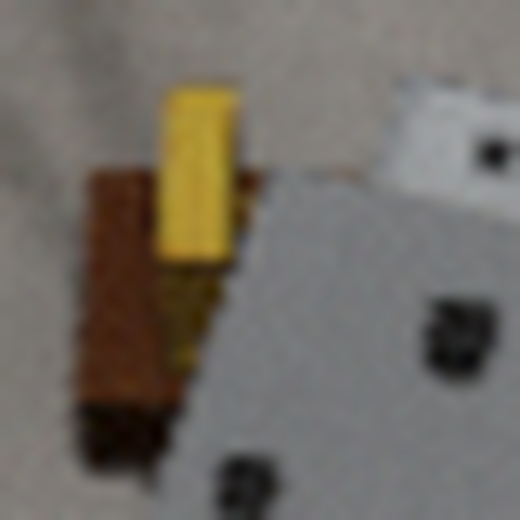

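```bash
cat >> h.py <<'E'
from scipy.optimize import least_squares
def cam(f): return dict(np.load('pics/'+f+'.npz'))
def proj(c,X):
    X=np.atleast_2d(X); p=X@c['R'].T+c['t']; f=210/np.tan(np.radians(c['vertical_fov'])/2)
    return np.c_[c['cx']+f*p[:,0]/p[:,2],c['cy']+f*p[:,1]/p[:,2]]
def back(c,uv,z):
    f=210/np.tan(np.radians(c['vertical_fov'])/2)
    d=c['R'].T@np.array([(uv[0]-c['cx'])/f,(uv[1]-c['cy'])/f,1]); o=-c['R'].T@c['t']
    return o+d*(z-o[2])/d[2]
S2=lambda x,y:(190+(x+.5)/9-.5,210+(y+.5)/9-.5)
S3=lambda x,y:(288+(x+.5)/13-.5,208+(y+.5)/13-.5)
D2=lambda x,y:(288+(x+.5)/9-.5,144+(y+.5)/9-.5)
D3=lambda x,y:(238+(x+.5)/13-.5,174+(y+.5)/13-.5)
E
python3 - <<'E'
from h import *
s=cam('scene0');d=cam('side0')
def p(l,c,pts,z):
    print(l); 
    for q in pts: print(back(c,q,z).round(4))
p('plate s',s,[S2(35,405),S2(317,620),S2(748,238)],.012)
p('plate d',d,[D2(225,45),D2(548,180),D2(10,440)],.012)
p('stand s',s,[S3(155,208),S3(435,262),S3(378,475),S3(85,412)],.03)
p('wedge s',s,[S3(275,95),S3(348,103),S3(305,262),S3(235,245)],.078)
p('wedge d',d,[D3(168,88),D3(240,92),D3(232,262),D3(158,255)],.078)
p('stand d',d,[D3(90,170),D3(80,405)],.03)
p('nest s',s,[S2(362,140),S2(542,270),S2(430,362),S2(245,235)],.04)
p('nest d',d,[D2(200,178),D2(415,248),D2(355,362),D2(145,280)],.04)
p('loc s',s,[S2(478,40),S2(668,168),S2(553,268),S2(365,140)],.04)
p('loc d',d,[D2(355,370),D2(292,500),D2(70,405)],.04)
p('back s',s,[S2(205,265),S2(140,310)],.046)
E
```

```text
plate s
[0.6713 0.1965 0.012 ]
[0.5652 0.2141 0.012 ]
[0.5347 0.0478 0.012 ]
plate d
[0.5661 0.2088 0.012 ]
[0.6762 0.1869 0.012 ]
[0.5393 0.0498 0.012 ]
stand s
[ 0.4891 -0.0098  0.03  ]
[ 0.4353 -0.0254  0.03  ]
[0.4211 0.0275 0.03  ]
[0.4761 0.0423 0.03  ]
wedge s
[ 0.4649 -0.0084  0.078 ]
[ 0.4521 -0.0136  0.078 ]
[0.441  0.0256 0.078 ]
[0.454  0.0285 0.078 ]
wedge d
[0.4425 0.0206 0.078 ]
[0.4568 0.0237 0.078 ]
[ 0.4671 -0.0146  0.078 ]
[ 0.4524 -0.0171  0.078 ]
stand d
[0.4216 0.0243 0.03  ]
[ 0.4369 -0.0296  0.03  ]
nest s
[0.6338 0.092  0.04  ]
[0.5651 0.1055 0.04  ]
[0.5735 0.1467 0.04  ]
[0.6415 0.1364 0.04  ]
nest d
[0.5744 0.1395 0.04  ]
[0.6436 0.1329 0.04  ]
[0.6356 0.0886 0.04  ]
[0.5676 0.0992 0.04  ]
loc s
[0.627 0.044 0.04 ]
[0.5548 0.0572 0.04  ]
[0.5629 0.1034 0.04  ]
[0.6331 0.0916 0.04  ]
loc d
[0.6362 0.0858 0.04  ]
[0.6289 0.0372 0.04  ]
[0.5573 0.0506 0.04  ]
back s
[0.6411 0.154  0.046 ]
[0.6468 0.1752 0.046 ]
```

Run:
```python
from h import *
s=cam('scene0');d=cam('side0')
def Rz(a): return np.array([[np.cos(a),-np.sin(a)],[np.sin(a),np.cos(a)]])
def T(p,P): P=np.atleast_2d(np.array(P,float)); return np.c_[P[:,:2]@Rz(p[2]).T+p[:2],P[:,2]]
# fixture frame x->backing ; y = left of x => world -x side
A=.086;B=.056
# world: backing dir ~80deg ; +y fixture = dir 170deg (-x world)
fs=[((A,-B,.012),S2(35,405)),((A,B,.012),S2(317,620)),((-A,B,.012),S2(748,238)),
 ((-.0725,-.038,.04),S2(478,40)),((-.0725,.038,.04),S2(668,168)),((-.0255,.038,.04),S2(553,268))]
fd=[((A,B,.012),D2(225,45)),((A,-B,.012),D2(548,180)),((-.0255,-.038,.04),D2(355,370)),((-.0725,-.038,.04),D2(292,500)),((-.0725,.038,.04),D2(70,405))]
def fit(fs,fd,x0):
    out={}
    for n,sets in dict(s=[(s,fs)],d=[(d,fd)],both=[(s,fs),(d,fd)]).items():
        g=lambda p:np.concatenate([(proj(c,T(p,[a for a,_ in l]))-np.array([b for _,b in l])).ravel() for c,l in sets])
        r=least_squares(g,x0); print(n,r.x[:2].round(4),np.degrees(r.x[2]).round(2),np.abs(r.fun).max().round(2),np.sqrt(np.mean(r.fun**2)).round(2)); out[n]=r.x
    return out
print('fix');F=fit(fs,fd,[.6,.12,1.39])
print('nest');fit([((-.022,-.035,.04),S2(362,140)),((-.022,.035,.04),S2(542,270)),((.022,.035,.04),S2(430,362)),((.022,-.035,.04),S2(245,235))],
 [((.022,.035,.04),D2(200,178)),((.022,-.035,.04),D2(415,248)),((-.022,-.035,.04),D2(355,362)),((-.022,.035,.04),D2(145,280))],[.6,.12,1.39])
ts=[((.007,-.02,.078),S3(275,95)),((-.007,-.02,.078),S3(348,103)),((-.007,.02,.078),S3(305,262)),((.007,.02,.078),S3(235,245))]
td=[((-.007,.02,.078),D3(168,88)),((.007,.02,.078),D3(240,92)),((.007,-.02,.078),D3(232,262)),((-.007,-.02,.078),D3(158,255))]
print('tab');W=fit(ts,td,[.454,.005,.27])
print('stand');St=fit([((.029,-.028,.03),S3(155,208)),((-.029,-.028,.03),S3(435,262)),((-.029,.028,.03),S3(378,475)),((.029,.028,.03),S3(85,412))],
 [((-.029,.028,.03),D3(90,170)),((-.029,-.028,.03),D3(80,405))],[.454,.005,.27])
# overlays
for h,sg in (('p',1),('m',-1)):
  ims=[]
  for c,f,o,k in ((s,'scene0',(288,208),W['s']),(d,'side0',(238,174),W['d'])):
    im=cv2.imread('pics/'+f+'.png')[o[1]:o[1]+46,o[0]:o[0]+42]; im=cv2.resize(im,None,fx=9,fy=9,interpolation=cv2.INTER_CUBIC)
    x1=.013
    loops=[[(-.007,-.02,.078),(.007,-.02,.078),(.007,.02,.078),(-.007,.02,.078)],
     [(sg*-.007,-.02,.034),(sg*.013,-.02,.034),(sg*.013,.02,.034),(sg*-.007,.02,.034)],
     [(sg*.007,-.02,.034),(sg*.007,.02,.034)],[(sg*.007,.02,.034),(sg*.007,.02,.078)],[(sg*-.007,.02,.034),(sg*-.007,.02,.078)],[(sg*.007,-.02,.034),(sg*.007,-.02,.078)]]
    for l in loops:
        q=((proj(c,T(k,l))-o+.5)*9-.5).round().astype(int); cv2.polylines(im,[q.reshape(-1,1,2)],True,(255,255,0),1)
    ims.append(im)
  cv2.imwrite('pics/ov_'+h+'.png',np.hstack(ims))
```

```text
fix
s [0.604  0.1215] 80.01 0.87 0.47
d [0.6054 0.1151] 79.54 0.99 0.53
both [0.6049 0.1188] 79.56 1.85 0.88
nest
s [0.6035 0.1201] 79.89 0.45 0.22
d [0.6053 0.1151] 81.84 0.73 0.35
both [0.6046 0.1178] 80.71 1.72 0.69
tab
s [0.453 0.008] 16.19 0.28 0.16
d [0.4547 0.0032] 14.55 0.33 0.17
both [0.4539 0.0054] 15.42 1.09 0.61
stand
s [0.4555 0.0086] 14.93 0.54 0.31
d [0.4572 0.0053] 15.84 0.0 0.0
both [0.456  0.0074] 15.92 0.82 0.48
```

View pics/ov_p.png

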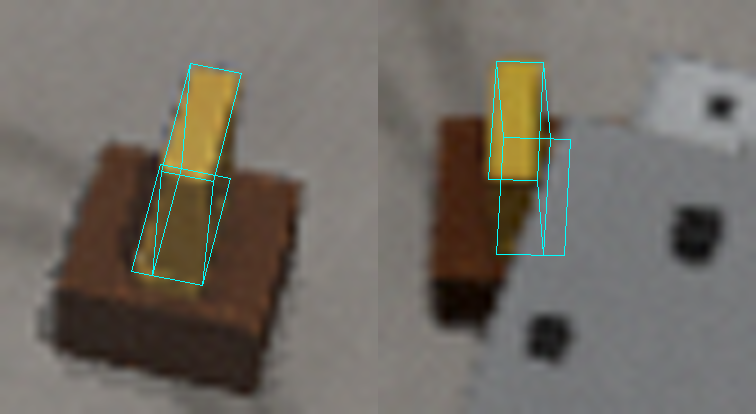

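View pics/ov_m.png

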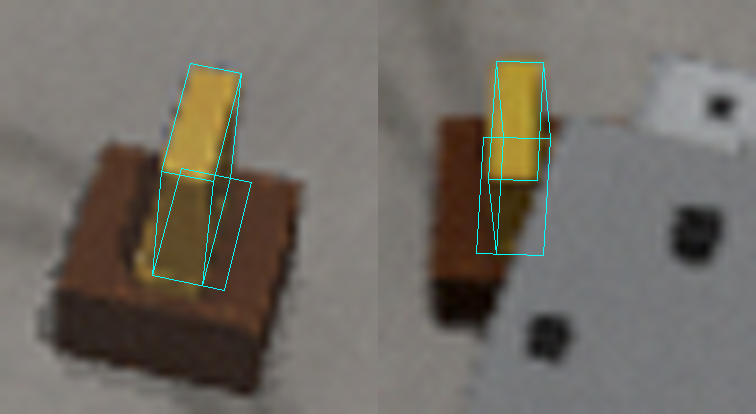

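Run:
```python
from h import *
from scipy.spatial.transform import Rotation as R
s=cam('scene0');d=cam('side0')
print('base corner',[back(s,(318,190),z).round(3) for z in (0,.03)])
print('post',back(s,(298,183),.02).round(3))
for uv in ((235,230-0),(252,188),(352,207)): print(uv,[back(d,uv,z).round(3) for z in (.02,.15,.25,.3,.35)])
cv2.imwrite('pics/s4.png',cv2.resize(cv2.imread('pics/scene0.png')[0:215,200:460],None,fx=3,fy=3,interpolation=cv2.INTER_CUBIC))
st=robot.read_state(); print(R.from_rotvec(st['orientation']).as_matrix().round(3))
c=back(s,(270,190),0);
```

```text
base corner [array([ 0.515, -0.173,  0.   ]), array([ 0.503, -0.144,  0.03 ])]
post [ 0.569 -0.151  0.02 ]
(235, 230) [array([ 0.436, -0.103,  0.02 ]), array([ 0.466, -0.16 ,  0.15 ]), array([ 0.489, -0.204,  0.25 ]), array([ 0.5  , -0.226,  0.3  ]), array([ 0.512, -0.248,  0.35 ])]
(252, 188) [array([0.44 , 0.031, 0.02 ]), array([ 0.47, -0.04,  0.15]), array([ 0.492, -0.095,  0.25 ]), array([ 0.504, -0.123,  0.3  ]), array([ 0.515, -0.15 ,  0.35 ])]
(352, 207) [array([0.716, 0.049, 0.02 ]), array([ 0.716, -0.025,  0.15 ]), array([ 0.716, -0.081,  0.25 ]), array([ 0.716, -0.109,  0.3  ]), array([ 0.716, -0.138,  0.35 ])]
[[-0.     0.973  0.231]
 [ 0.001  0.231 -0.973]
 [-1.     0.    -0.001]]
```

View pics/s4.png

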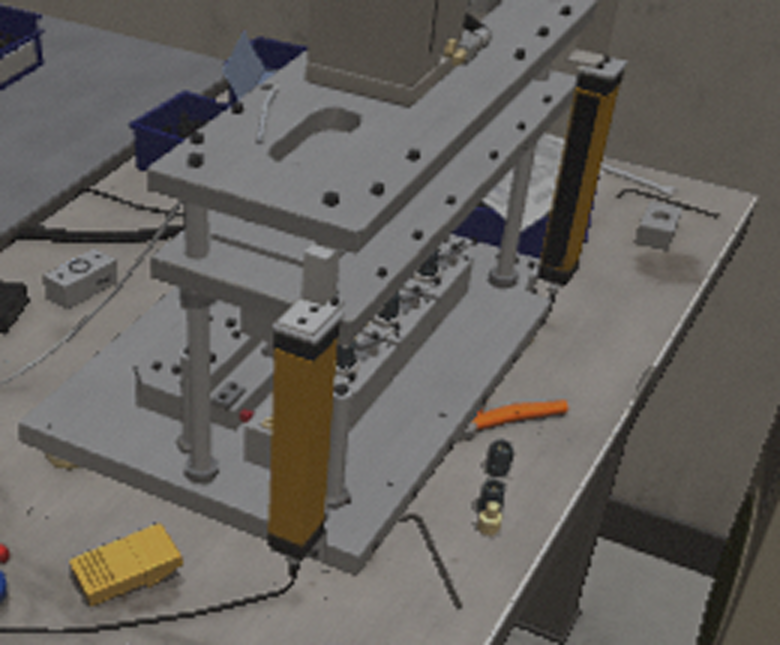

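Run:
```python
from h import *
s=cam('scene0');d=cam('side0')
for n,uv in dict(c=(318,190),mid=(352,143),far=(384,98),post2=(386,92),hex1=(335,172),hex2=(353,202),con=(366,152),plug=(364,172)).items(): print(n,back(s,uv,.01).round(3))
for n,uv in dict(toppl=(324,77),mid=(313,105),posttop=(300,108)).items(): print(n,[back(s,uv,z).round(3) for z in (.2,.25,.3,.35)])
for n,uv in dict(tp=(252,188),postcap=(227,232)).items(): print(n,[back(d,uv,z).round(3) for z in (.2,.25,.3,.35)])
```

```text
c [ 0.511 -0.164  0.01 ]
mid [ 0.514 -0.413  0.01 ]
far [ 0.52  -0.719  0.01 ]
post2 [ 0.528 -0.762  0.01 ]
hex1 [ 0.502 -0.258  0.01 ]
hex2 [ 0.407 -0.171  0.01 ]
con [ 0.458 -0.393  0.01 ]
plug [ 0.428 -0.302  0.01 ]
toppl [array([ 0.637, -0.424,  0.2  ]), array([ 0.602, -0.341,  0.25 ]), array([ 0.566, -0.257,  0.3  ]), array([ 0.53 , -0.174,  0.35 ])]
mid [array([ 0.597, -0.273,  0.2  ]), array([ 0.564, -0.202,  0.25 ]), array([ 0.532, -0.13 ,  0.3  ]), array([ 0.499, -0.059,  0.35 ])]
posttop [array([ 0.621, -0.242,  0.2  ]), array([ 0.586, -0.173,  0.25 ]), array([ 0.552, -0.104,  0.3  ]), array([ 0.517, -0.035,  0.35 ])]
tp [array([ 0.481, -0.068,  0.2  ]), array([ 0.492, -0.095,  0.25 ]), array([ 0.504, -0.123,  0.3  ]), array([ 0.515, -0.15 ,  0.35 ])]
postcap [array([ 0.462, -0.192,  0.2  ]), array([ 0.474, -0.213,  0.25 ]), array([ 0.486, -0.235,  0.3  ]), array([ 0.499, -0.256,  0.35 ])]
```

```bash
cat >> h.py <<'E'
from scipy.spatial.transform import Rotation as Ro
def Rt(yaw):
    z=np.array([np.cos(np.radians(yaw)),np.sin(np.radians(yaw)),0]);x=np.array([0,0,-1.]);return np.c_[x,np.cross(z,x),z]
def delta(pos,yaw):
    st=robot.read_state();R0=Ro.from_rotvec(st['orientation']).as_matrix()
    dp=R0.T@(np.array(pos)-st['tool_pos'])*100; dr=np.degrees(Ro.from_matrix(R0.T@Rt(yaw)).as_rotvec())
    print('t',st['t'],'pos',st['tool_pos'].round(4),'yaw',np.degrees(np.arctan2(R0[1,2],R0[0,2])).round(2),'tilt',np.degrees(np.arccos(-R0[2,0])).round(2),'F',st['force'].round(1),'M',st['wrist_torque'].round(2),'op',round(st['opening'],4),'q',st['q'].round(2)); print('cm',dp.round(2),'deg',dr.round(2))
E
python3 -c "
from h import *
delta((.40,0,.22),15.4)"
```

```text
t 0.15 pos [ 0.1384 -0.5834  0.2178] yaw -76.66 tilt 0.08 F [-0.1 -0.3 -0.3] M [ 0.02  0.06 -0.04] op 0.0928 q [-1.42  0.13  1.49 -0.    1.52 -0.09]
cm [ -0.14  38.92 -50.73] deg [-9.206e+01 -6.000e-02 -7.000e-02]
```

Request:
jog_arm(targets=[[-0.2, 38.9, -50.7, -92, 0, 0, 0], [-0.2, 38.9, -50.7, -92, 0, 0, 0], [-0.2, 38.9, -50.7, -92, 0, 0, 0], [-0.2, 38.9, -50.7, -92, 0, 0, 0], [-0.2, 38.9, -50.7, -92, 0, 0, 0]])

```text
t: 0.78
tool_pos: [0.2666, -0.2967, 0.2194]
orientation: [0.311, 1.548, -0.309]
force: [1.3, -1.2, 0.5]
opening: 0.0929
```

```bash
python3 -c "
from h import *
delta((.40,0,.22),15.4)"
```

```text
t 0.775 pos [ 0.2666 -0.2967  0.2194] yaw -22.63 tilt 0.06 F [ 1.3 -1.2  0.5] M [-0.05 -0.11 -0.04] op 0.0929 q [-0.97 -0.44  2.    0.    1.58 -0.57]
cm [-3.000e-02  3.252e+01  9.000e-01] deg [-3.803e+01  2.000e-02 -6.000e-02]
```

Request:
jog_arm(targets=[[0, 32.5, 0.9, -38, 0, 0, 0], [0, 32.5, 0.9, -38, 0, 0, 0], [0, 32.5, 0.9, -38, 0, 0, 0], [0, 32.5, 0.9, -38, 0, 0, 0], [0, 32.5, 0.9, -38, 0, 0, 0]])

```text
t: 1.4
tool_pos: [0.3944, -0.0114, 0.2198]
orientation: [-0.212, 1.559, 0.212]
force: [1.7, -0.0, -0.5]
opening: 0.0927
```

```bash
python3 -c "
from h import *
delta((.454,0.006,.18),15.4)
snap('wrist','w1')"
```

```text
t 1.4 pos [ 0.3944 -0.0114  0.2198] yaw 15.47 tilt 0.09 F [ 1.7 -0.  -0.5] M [-0.11 -0.12 -0.02] op 0.0927 q [-0.16 -0.46  2.01  0.    1.59 -0.43]
cm [3.99 0.09 6.2 ] deg [ 0.07  0.09 -0.01]
```

View pics/w1.png

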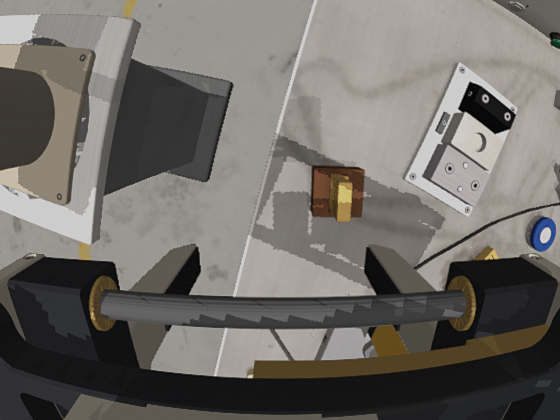

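```bash
cat >> h.py <<'E'
def ffit(c): return 210/np.tan(np.radians(c['vertical_fov'])/2)
def projf(c,X):
    X=np.atleast_2d(X);p=X@c['R'].T+c['t'];rho=np.hypot(p[:,0],p[:,1]);th=np.arctan2(rho,p[:,2])
    k=ffit(c)*th/np.maximum(rho,1e-9); return np.c_[c['cx']+k*p[:,0],c['cy']+k*p[:,1]]
def crop(f,o,x0,y0,w,h,k): cv2.imwrite('pics/'+o+'.png',cv2.resize(cv2.imread('pics/'+f+'.png')[y0:y0+h,x0:x0+w],None,fx=k,fy=k,interpolation=cv2.INTER_CUBIC))
E
python3 -c "
from h import *
crop('w1','w1a',300,155,75,75,8);crop('w1','w1b',398,55,125,165,4.5) if 0 else crop('w1','w1b',398,55,125,165,3)
crop('w1','w1b',400,60,120,160,3.7) if 0 else cv2.imwrite('pics/w1b.png',cv2.resize(cv2.imread('pics/w1.png')[58:218,400:520],(450,600),interpolation=cv2.INTER_CUBIC))"
```

```text
(no output)
```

View pics/w1a.png

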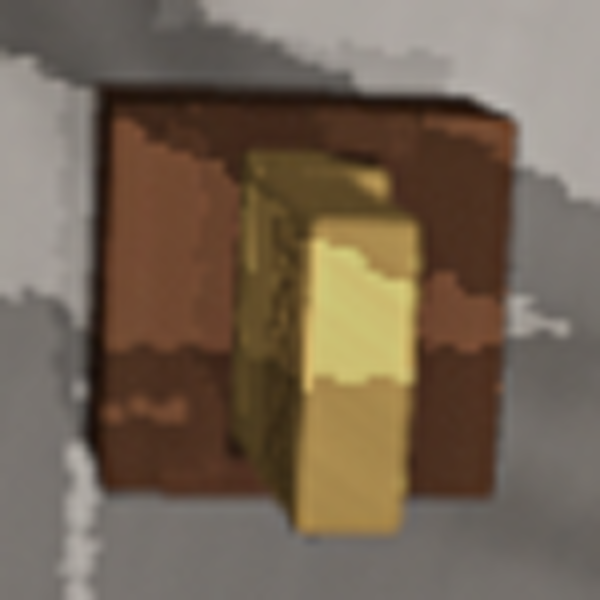

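View pics/w1b.png

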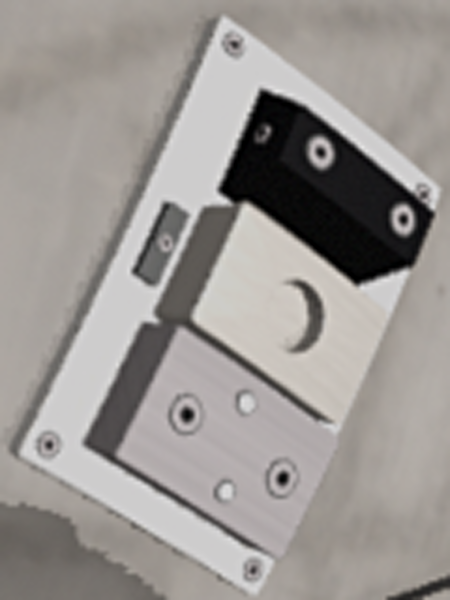

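```bash
cat >> h.py <<'E'
def Rz(a): return np.array([[np.cos(a),-np.sin(a)],[np.sin(a),np.cos(a)]])
def T(p,P): P=np.atleast_2d(np.array(P,float)); return np.c_[P[:,:2]@Rz(p[2]).T+p[:2],P[:,2]]
def fitw(c,l,x0,pf=projf):
    g=lambda p:(pf(c,T(p,[a for a,_ in l]))-np.array([b for _,b in l])).ravel()
    r=least_squares(g,x0); print(r.x[:2].round(4),np.degrees(r.x[2]).round(2),'max',np.abs(r.fun).max().round(2)); return r.x
E
python3 - <<'E'
from h import *
w=cam('w1'); print(w['t'],(-w['R'].T@w['t']).round(3))
a=lambda x,y:(300+(x+.5)/8-.5,155+(y+.5)/8-.5)
b=lambda x,y:(400+(x+.5)/3.75-.5,58+(y+.5)/3.75-.5)
A=.086;B=.056
print('tab');fitw(w,[((-.007,.02,.078),a(305,215)),((.007,.02,.078),a(420,220)),((.007,-.02,.078),a(402,535)),((-.007,-.02,.078),a(295,530))],[.454,.005,.27])
pl=[((A,B,.012),b(225,15)),((A,-B,.012),b(440,190)),((-A,-B,.012),b(255,595)),((-A,B,.012),b(15,450))]
lo=[((-.0255,.038,.04),b(180,328)),((-.0725,.038,.04),b(115,458)),((-.0725,-.038,.04),b(275,557)),((-.0255,-.038,.04),b(335,430))]
print('plate');fitw(w,pl,[.6,.12,1.39]);print('loc');fitw(w,lo,[.6,.12,1.39]);F=fitw(w,pl+lo,[.6,.12,1.39])
N=fitw(w,[((.022,.035,.04),b(245,203)),((-.022,.035,.04),b(187,318)),((-.022,-.035,.04),b(330,425)),((.022,-.035,.04),b(393,310))],F)
print(Rz(-F[2])@(N[:2]-F[:2]))
E
```

```text
[-0.37708983 -0.14316912  0.3620142 ] [0.376 0.054 0.387]
tab
[0.4529 0.0058] 15.17 max 0.45
plate
[0.6037 0.1184] 79.29 max 0.78
loc
[0.6021 0.1184] 80.88 max 1.52
[0.6035 0.1182] 79.56 max 1.94
[0.603  0.1173] 79.07 max 1.69
[-0.00095825  0.0003003 ]
```

```bash
python3 -c "
from h import *
delta((.4532,0.0056,.11),15.3)"
```

```text
t 1.45 pos [ 0.3961 -0.0041  0.2197] yaw 15.75 tilt 0.33 F [-1.1  4.2 -0.4] M [0.09 0.01 0.02] op 0.093 q [-0.15 -0.46  2.01  0.01  1.59 -0.42]
cm [10.99 -0.66  5.71] deg [ 0.45  0.22 -0.24]
```

Request:
jog_arm(targets=[[5, -0.7, 5.7, 0.4, 0.2, -0.2, 0.3], [11, -0.7, 5.7, 0.4, 0.2, -0.2, 0.3], [11, -0.7, 5.7, 0.4, 0.2, -0.2, 0.3], [11, -0.7, 5.7, 0.4, 0.2, -0.2, 0.3], [11, -0.7, 5.7, 0.4, 0.2, -0.2, 0.3]])

```text
t: 2.08
tool_pos: [0.4546, 0.0046, 0.1126]
orientation: [-0.21, 1.557, 0.209]
force: [0.3, -0.1, -0.9]
opening: 0.065
```

```bash
python3 -c "
from h import *
delta((.4532,0.0056,.041),15.3)
snap('wrist','w2');snap('scene','sc2');crop('w2','w2a',150,120,260,200,3);crop('sc2','sc2a',240,160,130,100,6)"
```

```text
t 2.075 pos [0.4546 0.0046 0.1126] yaw 15.31 tilt 0.23 F [ 0.3 -0.1 -0.9] M [-0.07 -0.09  0.02] op 0.065 q [-0.1  -0.2   2.01  0.    1.33 -0.37]
cm [ 7.16  0.14 -0.13] deg [0.01 0.23 0.04]
```

View pics/w2a.png

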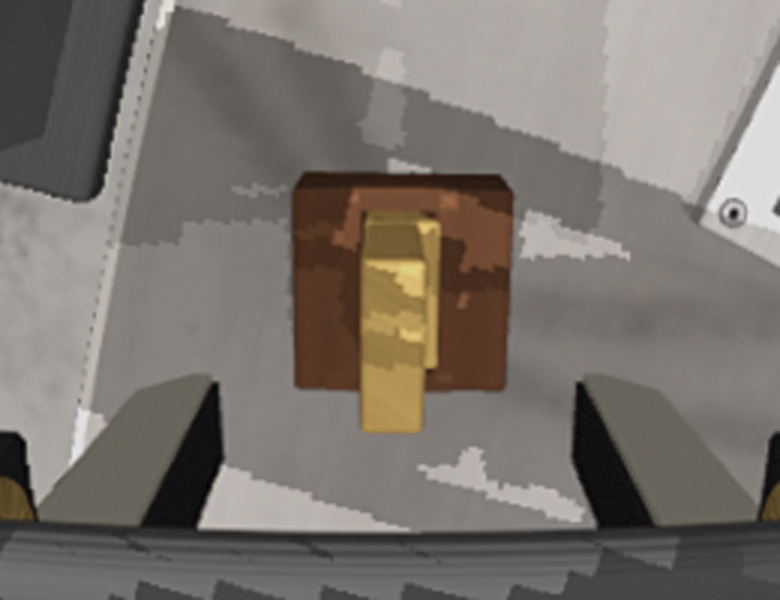

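View pics/sc2a.png

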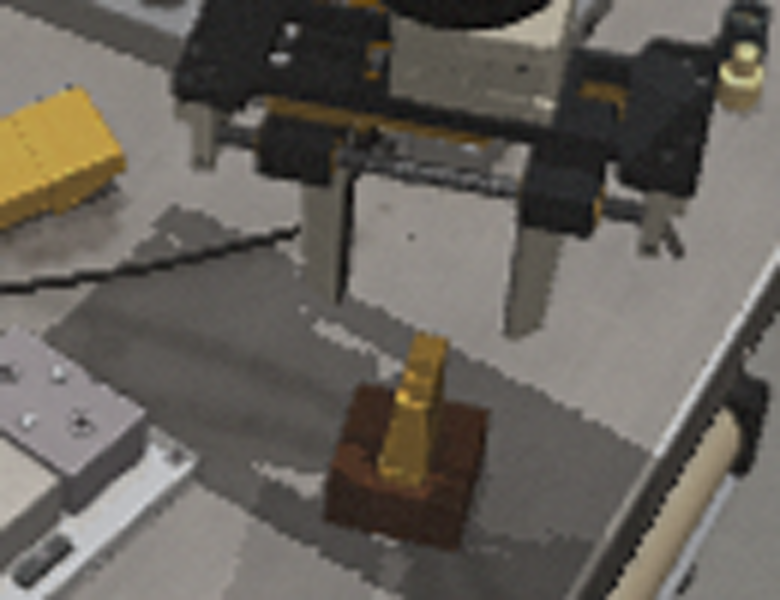

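Request:
jog_arm(targets=[[3.5, 0.1, -0.1, 0, 0.2, 0, 0.4], [7.1, 0.1, -0.1, 0, 0.2, 0, 0.4], [7.1, 0.1, -0.1, 0, 0.2, 0, 0.4], [7.1, 0.1, -0.1, 0, 0.2, 0, 0.5]])

```text
t: 2.68
tool_pos: [0.4549, 0.0051, 0.0434]
orientation: [-0.21, 1.558, 0.209]
force: [0.1, -0.4, 0.4]
opening: 0.0499
```

```bash
python3 -c "
from h import *
delta((.4532,0.0056,.041),15.3)
snap('wrist','w3');crop('w3','w3a',150,120,260,200,3)"
```

```text
t 2.675 pos [0.4549 0.0051 0.0434] yaw 15.29 tilt 0.19 F [ 0.1 -0.4  0.4] M [-0.01 -0.14 -0.04] op 0.0499 q [-0.1  -0.11  2.06 -0.    1.18 -0.37]
cm [ 0.24  0.09 -0.15] deg [-0.01  0.16  0.09]
```

View pics/w3a.png

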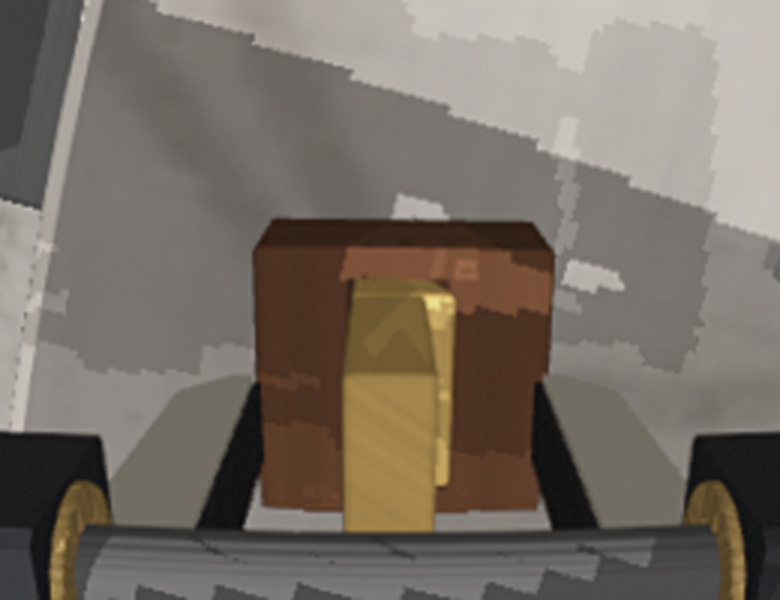

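Request:
jog_arm(targets=[[0.3, 0.1, -0.15, 0, 0, 0, 0.6], [0.3, 0.1, -0.15, 0, 0, 0, 1], [0.3, 0.1, -0.15, 0, 0, 0, 1], [0.3, 0.1, -0.15, 0, 0, 0, 1], [0.3, 0.1, -0.15, 0, 0, 0, 1]], squeeze=55)

```text
t: 3.35
tool_pos: [0.453, 0.0055, 0.0408]
orientation: [-0.211, 1.558, 0.208]
force: [-4.9, -2.7, 6.1]
opening: 0.0137
```

Request:
jog_arm(targets=[[0, 0, 0, 0, 0, 0, 1], [0, 0, 0, 0, 0, 0, 1]])

```text
t: 3.6
tool_pos: [0.453, 0.0054, 0.0409]
orientation: [-0.211, 1.558, 0.208]
force: [-1.3, 0.2, 2.2]
opening: 0.0136
```

```bash
python3 -c "
from h import *
delta((.4532,0.0056,.041),15.3)"
```

```text
t 3.6 pos [0.453  0.0054 0.0409] yaw 15.3 tilt 0.16 F [-1.3  0.2  2.2] M [-0.13  0.22  0.02] op 0.0136 q [-0.1  -0.11  2.07 -0.    1.18 -0.37]
cm [-0.01  0.01  0.03] deg [0.   0.11 0.11]
```

Request:
jog_arm(targets=[[-2, 0, 0, 0, 0, 0, 1], [-4.5, 0, 0, 0, 0, 0, 1], [-7, 0, 0, 0, 0, 0, 1], [-9.5, 0, 0, 0, 0, 0, 1], [-10, 0, 0, 0, 0, 0, 1]])

```text
t: 4.22
tool_pos: [0.4538, 0.0055, 0.1422]
orientation: [-0.211, 1.556, 0.208]
force: [0.8, 0.6, -2.8]
opening: 0.0139
```

```bash
python3 -c "
from h import *
delta((.604+.0255*np.cos(np.radians(79.6)),.1185+.0255*np.sin(np.radians(79.6)),.14),79.6)
snap('side','sd4');snap('wrist','w4')"
```

```text
t 4.225 pos [0.4538 0.0055 0.1422] yaw 15.3 tilt 0.3 F [ 0.8  0.6 -2.8] M [-0.07 -0.12 -0.01] op 0.0139 q [-0.1  -0.23  1.98 -0.    1.39 -0.37]
cm [ 0.28  9.23 18.58] deg [-64.3    0.14   0.29]
```

View pics/w4.png

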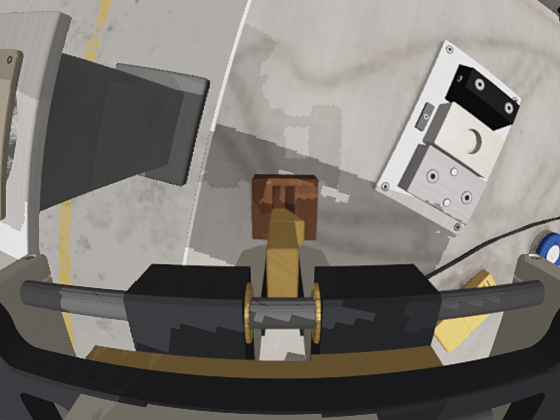

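```bash
python3 -c "
from h import *
d=cam('side0');s=cam('scene0')
for uv in ((277,108),(340,122),(420,138),(285,0)): print(uv,[back(d,uv,z).round(3) for z in (0,.1,.2,.3)])
for uv in ((160,255),(225,300)): print(uv,[back(s,uv,z).round(3) for z in (0,.1,.2,.3)])
"
```

```text
(277, 108) [array([0.424, 0.332, 0.   ]), array([0.447, 0.254, 0.1  ]), array([0.471, 0.176, 0.2  ]), array([0.495, 0.097, 0.3  ])]
(340, 122) [array([0.62 , 0.333, 0.   ]), array([0.627, 0.254, 0.1  ]), array([0.635, 0.176, 0.2  ]), array([0.643, 0.098, 0.3  ])]
(420, 138) [array([0.858, 0.34 , 0.   ]), array([0.847, 0.261, 0.1  ]), array([0.835, 0.182, 0.2  ]), array([0.824, 0.103, 0.3  ])]
(285, 0) [array([0.318, 0.797, 0.   ]), array([0.35 , 0.681, 0.1  ]), array([0.382, 0.566, 0.2  ]), array([0.414, 0.45 , 0.3  ])]
(160, 255) [array([ 0.749,  0.233, -0.   ]), array([0.681, 0.28 , 0.1  ]), array([0.613, 0.326, 0.2  ]), array([0.545, 0.373, 0.3  ])]
(225, 300) [array([0.537, 0.255, 0.   ]), array([0.494, 0.299, 0.1  ]), array([0.452, 0.343, 0.2  ]), array([0.41 , 0.387, 0.3  ])]
```

View pics/sd4.png

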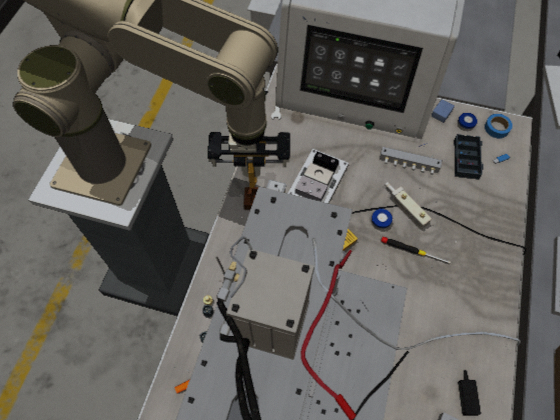

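Request:
jog_arm(targets=[[0, 9.2, 18.8, -64.3, 0, 0, 1], [0, 9.2, 18.8, -64.3, 0, 0, 1], [0, 9.2, 18.8, -64.3, 0, 0, 1], [0, 9.2, 18.8, -64.3, 0, 0, 1], [0, 9.2, 18.8, -64.3, 0, 0, 1]])

```text
t: 4.95
tool_pos: [0.6096, 0.1453, 0.1377]
orientation: [-0.942, 1.359, 0.941]
force: [-0.4, -0.2, -2.1]
opening: 0.0134
```

```bash
python3 -c "
from h import *
delta((.6096,.149,.14),79.6)"
```

```text
t 4.95 pos [0.6096 0.1453 0.1377] yaw 69.47 tilt 0.11 F [-0.4 -0.2 -2.1] M [ 0.01 -0.09 -0.04] op 0.0134 q [ 0.15  0.25  1.5  -0.    1.39 -1.06]
cm [-0.23  0.12  0.34] deg [-10.13  -0.1   -0.03]
```

Request:
jog_arm(targets=[[-0.3, 0.1, 0.3, -10.1, 0, 0, 1], [-0.3, 0.1, 0.3, -10.1, 0, 0, 1], [-0.3, 0.1, 0.3, -10.1, 0, 0, 1]])

```text
t: 5.32
tool_pos: [0.609, 0.1483, 0.1394]
orientation: [-1.071, 1.295, 1.072]
force: [0.1, -0.3, -2.8]
opening: 0.0137
```

```bash
python3 -c "
from h import *
delta((.6096,.149,.14),79.6)
for n in ['wrist','scene','side']: snap(n,n[:2]+'5')
crop('sc5','sc5a',170,190,130,100,6);crop('sd5' if 0 else 'si5','si5a',250,110,130,100,6)"
```

```text
t 5.325 pos [0.609  0.1483 0.1394] yaw 79.33 tilt 0.19 F [ 0.1 -0.3 -2.8] M [ 0.02 -0.2  -0.04] op 0.0137 q [ 0.16  0.25  1.5  -0.    1.4  -1.23]
cm [-0.06 -0.04  0.08] deg [-0.27 -0.14 -0.13]
```

View pics/wr5.png

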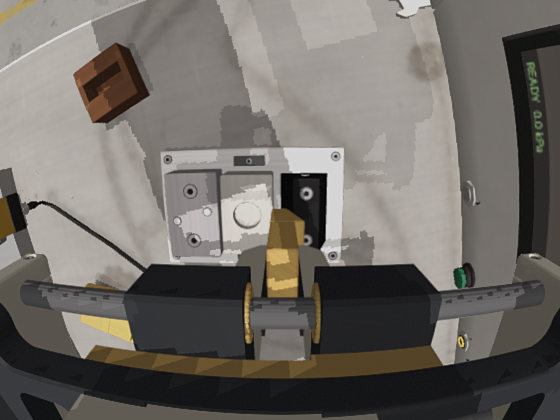

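View pics/sc5a.png

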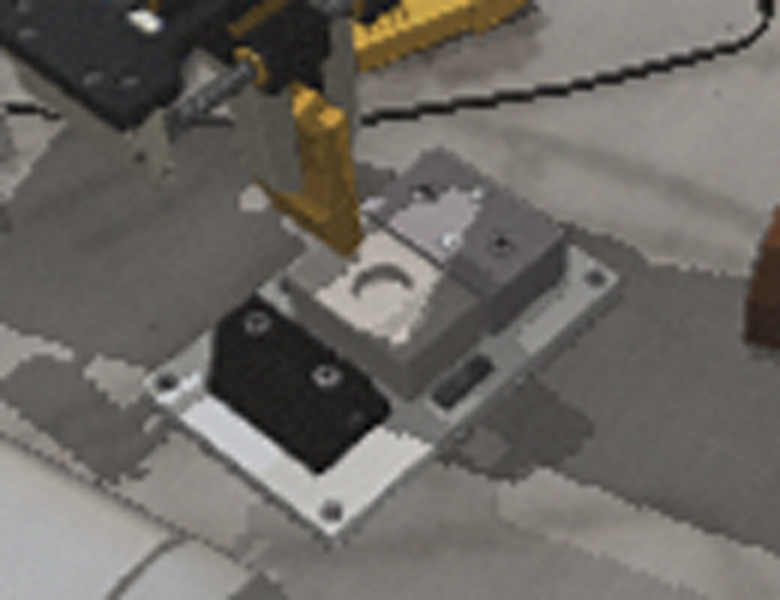

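View pics/si5a.png

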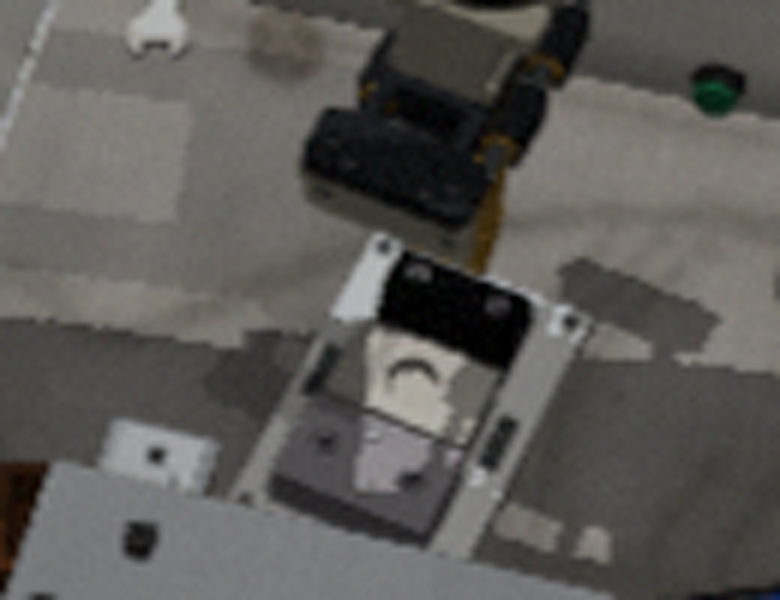

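```bash
python3 -c "
from h import *
crop('wr5','wr5a',158,143,190,130,4.2)
crop('wr5','wr5b',235,195,90,65,8.5)"
```

```text
(no output)
```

View pics/wr5a.png

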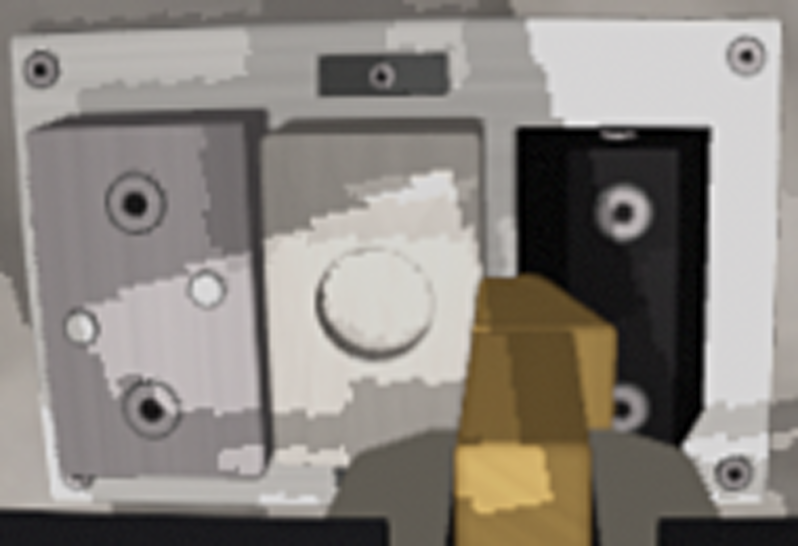

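View pics/wr5b.png

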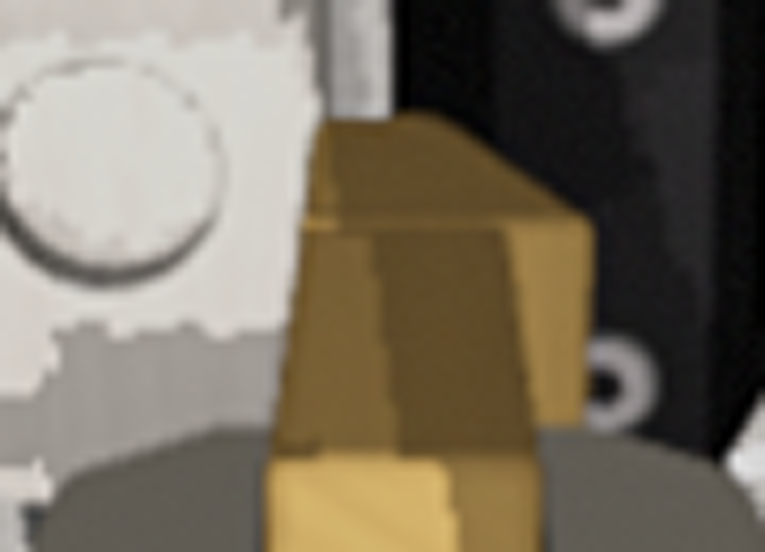

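Run:
```python
from h import *
w=cam('wr5'); print((-w['R'].T@w['t']).round(3))
a=lambda x,y:(158+(x+.5)/4.2-.5,143+(y+.5)/4.2-.5)
b=lambda x,y:(235+(x+.5)/8.5-.5,195+(y+.5)/8.5-.5)
A=.086;B=.056
pl=[((-A,B,.012),a(12,37)),((A,B,.012),a(780,20)),((A,-B,.012),a(772,500)),((-A,-B,.012),a(58,500))]
lo=[((-.0725,.038,.04),a(28,130)),((-.0255,.038,.04),a(247,124)),((-.0255,-.038,.04),a(264,475)),((-.0725,-.038,.04),a(62,475))]
F=fitw(w,pl,[.6,.12,1.39]);fitw(w,lo,[.6,.12,1.39]);F=fitw(w,pl+lo,[.6,.12,1.39])
# nest +x top edge: solve using points on its left and right top edges
f=ffit(w)
def backf(uv,z):
    v=np.array(uv)-[w['cx'],w['cy']];r=np.hypot(*v);th=r/f
    d=w['R'].T@np.array([*(np.sin(th)*v/r),np.cos(th)]);o=-w['R'].T@w['t'];return o+d*(z-o[2])/d[2]
def infix(uv,z): return (Rz(-F[2])@(backf(uv,z)[:2]-F[:2])*1000).round(2)
print('nest',infix(a(265,138),.04),infix(a(480,133),.04),infix(a(478,270),.04),infix(b(325,40),.04),infix(a(270,440),.04))
print('loc',infix(a(247,124),.04),infix(a(264,475),.04))
print('back base',infix(a(518,128),.012),'top',infix(a(568,150),.046),infix(a(678,150),.046))
# wedge: fit x,y,yaw with z_g = free
st_z=.1394+.016
l=[((-.007,.02,-.023),b(303,218)),((.013,.02,-.023),b(592,218)),((.013,-.02,-.023),b(585,430)),((-.007,.02,.021),b(268,460)),((.007,.02,.021),b(540,462)),((-.007,.02,-.052),b(318,122)),((.0034,.02,-.052),b(440,115))]
def g(p): 
    P=np.array([q for q,_ in l]); M=Ro.from_euler('ZXY',[p[3],p[4],p[5]]).as_matrix(); return (projf(w,P@M.T+p[:3])-np.array([q for _,q in l])).ravel()
r=least_squares(g,[.61,.149,st_z,1.39,0,0]); print(r.x[:3].round(4),np.degrees(r.x[3:]).round(2),np.abs(r.fun).max()); print('wedge in fix mm',Rz(-F[2])@(r.x[:2]-F[:2])*1000)
```

```text
[0.541 0.16  0.306]
[0.6041 0.119 ] 80.09 max 1.15
[0.6042 0.1185] 79.71 max 1.09
[0.604  0.1188] 80.01 max 1.24
nest [-22.02  34.44] [20.8  34.55] [19.89  6.94] [21.16 13.49] [-24.68 -29.11]
loc [-25.56  37.35] [-26.56 -37.04]
back base [28.05 31.93] top [37.86 31.82] [59.11 31.69]
[0.6445 0.1449 0.0375] [91.45 15.52 -2.34] 8.276737813670536
wedge in fix mm [ 32.78744979 -35.3033646 ]
```

Run:
```python
from h import *
w=cam('wr5')
b=lambda x,y:(235+(x+.5)/8.5-.5,195+(y+.5)/8.5-.5)
l=[((-.007,.02,-.023),b(303,218)),((.013,.02,-.023),b(592,218)),((.013,-.02,-.023),b(585,430)),((-.007,.02,.021),b(268,460)),((.007,.02,.021),b(540,462)),((-.007,.02,-.052),b(318,122)),((.0034,.02,-.052),b(440,115))]
l=[q for i,q in enumerate(l) if i!=2]
P=np.array([q for q,_ in l]);U=np.array([q for _,q in l])
def pr(p):
    M=Ro.from_euler('ZXY',[p[3],p[4],p[5]]).as_matrix(); return projf(w,P@M.T+p[:3])
p0=[.609,.1483,.1554,1.39,0,0]
print(np.c_[pr(p0),U].round(1))
for fr in ([0,1,3],[0,1,2,3],[0,1,2,3,4,5]):
    def g(v): 
        p=np.array(p0);p[fr]=v;return (pr(p)-U).ravel()
    r=least_squares(g,np.array(p0)[fr]);print(r.x.round(4),np.abs(r.fun).max().round(2)); v=r.x
    print(Rz(-np.radians(79.9))@(v[:2]-[.604,.1188])*1000, np.degrees(v[2:]).round(1))
```

```text
[[271.  221.2 270.2 220.2]
 [307.  221.  304.2 220.2]
 [267.4 249.  266.1 248.7]
 [300.3 248.9 298.1 248.9]
 [272.6 209.  272.  208.9]
 [288.8 208.9 286.3 208.1]]
[0.6086 0.1475 1.3912] 1.22
[29.07183062  0.51240148] [79.7]
[0.6091 0.1474 0.1537 1.3912] 1.1
[ 2.90675861e+01 -2.64473861e-02] [ 8.8 79.7]
[0.6108 0.1471 0.1482 1.3916 0.0181 0.0041] 0.71
[29.09172178 -1.77328908] [ 8.5 79.7  1.   0.2]
```

```bash
python3 -c "
from h import *
delta((.604+.0308*np.cos(np.radians(79.9)),.1188+.0308*np.sin(np.radians(79.9)),.084),79.9)"
```

```text
t 5.475 pos [0.6095 0.1483 0.1404] yaw 79.44 tilt 0.12 F [ 0.5 -0.1 -2.5] M [ 0.02 -0.16  0.04] op 0.0143 q [ 0.16  0.25  1.5  -0.    1.4  -1.23]
cm [5.64 0.02 0.09] deg [-0.46 -0.11 -0.06]
```

Request:
jog_arm(targets=[[2.5, 0, 0.14, -0.4, 0, 0, 1], [5, 0, 0.14, -0.4, 0, 0, 1], [5.6, 0, 0.14, -0.4, 0, 0, 1], [5.6, 0, 0.14, -0.4, 0, 0, 1]])

```text
t: 5.98
tool_pos: [0.6096, 0.1494, 0.0844]
orientation: [-1.078, 1.291, 1.077]
force: [-0.4, 0.4, -2.4]
opening: 0.0136
```

```bash
python3 -c "
from h import *
delta((.604+.0313*np.cos(np.radians(79.9)),.1188+.0313*np.sin(np.radians(79.9)),.084),79.9)
for n in ['wrist','scene']: snap(n,n[:2]+'6')
crop('sc6','sc6a',170,190,130,100,6);crop('wr6','wr6b',225,175,110,80,7)"
```

```text
t 5.975 pos [0.6096 0.1494 0.0844] yaw 79.79 tilt 0.14 F [-0.4  0.4 -2.4] M [ 0.04 -0.13 -0.04] op 0.0136 q [ 0.16  0.3   1.54 -0.    1.3  -1.23]
cm [0.04 0.01 0.02] deg [-0.11 -0.12 -0.08]
```

View pics/wr6b.png

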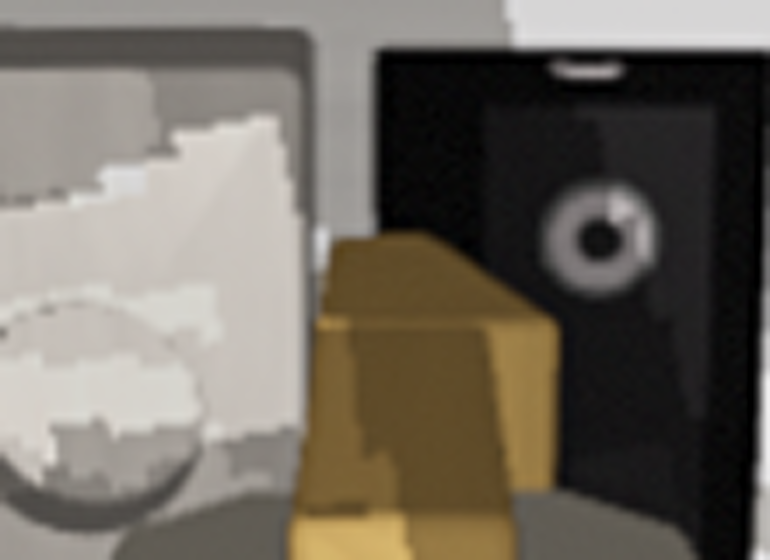

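View pics/sc6a.png

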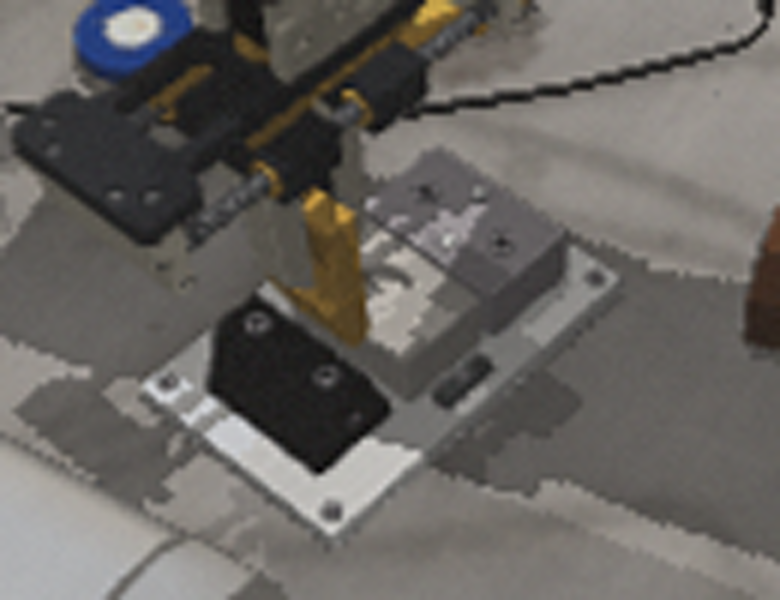

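Request:
jog_arm(targets=[[0.7, 0, 0, -0.1, 0, 0, 1], [1.3, 0, -0.1, -0.1, 0, 0, 1], [1.3, 0, -0.1, -0.1, 0, 0, 1], [1.3, 0, -0.1, -0.1, 0, 0, 1]])

```text
t: 6.58
tool_pos: [0.6103, 0.1486, 0.0727]
orientation: [-1.08, 1.288, 1.077]
force: [0.1, -0.6, -2.8]
opening: 0.0135
```

```bash
python3 -c "
from h import *
delta((.604+.0293*np.cos(np.radians(79.9)),.1188+.0293*np.sin(np.radians(79.9)),.065),79.9)
for n in ['wrist','scene']: snap(n,n[:2]+'7')
crop('sc7','sc7a',170,190,130,100,6);crop('wr7','wr7b',225,165,110,80,7)"
```

```text
t 6.575 pos [0.6103 0.1486 0.0727] yaw 79.91 tilt 0.08 F [ 0.1 -0.6 -2.8] M [ 0.08 -0.2  -0.02] op 0.0135 q [ 0.16  0.31  1.55 -0.    1.28 -1.24]
cm [ 0.77  0.1  -0.11] deg [ 0.01 -0.07  0.04]
```

View pics/wr7b.png

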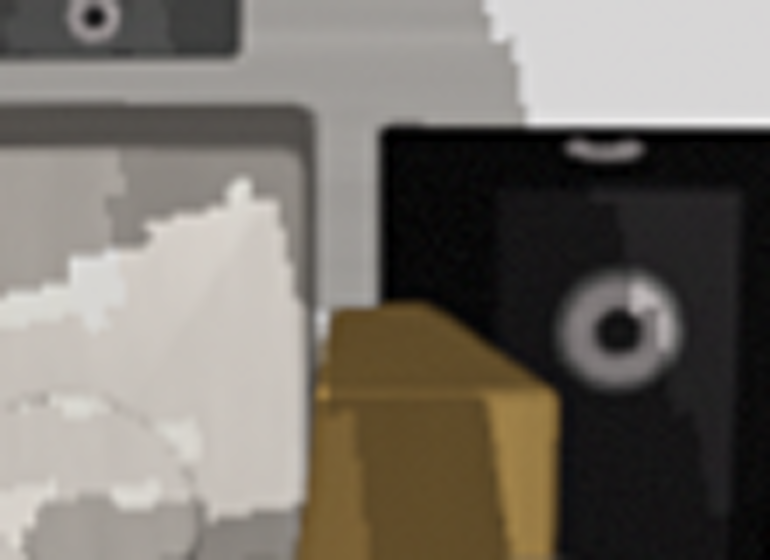

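View pics/sc7a.png

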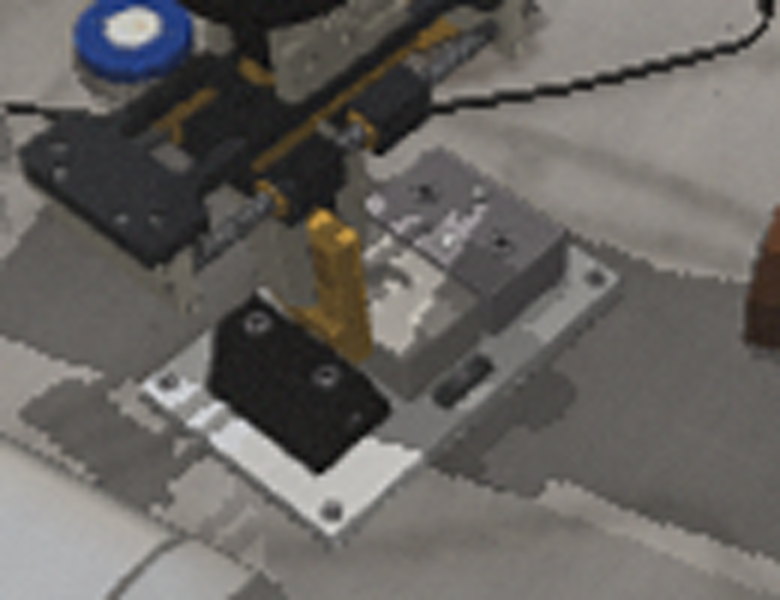

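Request:
jog_arm(targets=[[0.4, 0, -0.07, 0, 0, 0, 1], [0.8, 0, -0.15, 0, 0, 0, 1], [0.8, 0, -0.15, 0, 0, 0, 1]], squeeze=60)

```text
t: 7.05
tool_pos: [0.6098, 0.1471, 0.0642]
orientation: [-1.079, 1.288, 1.078]
force: [-0.5, 0.5, -3.3]
opening: 0.0139
```

```bash
python3 -c "
from h import *
delta((.604+.0273*np.cos(np.radians(79.9)),.1188+.0273*np.sin(np.radians(79.9)),.054),79.9)"
```

```text
t 7.05 pos [0.6098 0.1471 0.0642] yaw 79.9 tilt 0.08 F [-0.5  0.5 -3.3] M [ 0.01 -0.1  -0.01] op 0.0139 q [ 0.16  0.32  1.56 -0.    1.26 -1.24]
cm [ 1.02  0.08 -0.15] deg [ 0.   -0.08  0.01]
```

Request:
jog_arm(targets=[[0.2, 0, -0.05, 0, 0, 0, 1], [0.4, 0, -0.12, 0, 0, 0, 1], [0.4, 0, -0.12, 0, 0, 0, 1]])

```text
t: 7.42
tool_pos: [0.6096, 0.146, 0.0601]
orientation: [-1.079, 1.288, 1.078]
force: [1.2, 1.7, -2.8]
opening: 0.0139
```

```bash
python3 -c "
from h import *
delta((.604+.0263*np.cos(np.radians(79.9)),.1188+.0263*np.sin(np.radians(79.9)),.054),79.9)"
```

```text
t 7.425 pos [0.6096 0.146  0.0601] yaw 79.91 tilt 0.07 F [ 1.2  1.7 -2.8] M [ 0.44 -0.26  0.01] op 0.0139 q [ 0.15  0.33  1.56 -0.    1.26 -1.24]
cm [ 0.61  0.07 -0.15] deg [ 0.01 -0.07  0.  ]
```

Request:
jog_arm(targets=[[0.2, 0, -0.06, 0, 0, 0, 1], [0.4, 0, -0.13, 0, 0, 0, 1], [0.4, 0, -0.13, 0, 0, 0, 1]])

```text
t: 7.8
tool_pos: [0.6091, 0.1446, 0.0558]
orientation: [-1.079, 1.289, 1.078]
force: [0.1, 2.1, -2.5]
opening: 0.0137
```

```bash
python3 -c "
from h import *
delta((.604+.0253*np.cos(np.radians(79.9)),.1188+.0253*np.sin(np.radians(79.9)),.054),79.9)"
```

```text
t 7.8 pos [0.6091 0.1446 0.0558] yaw 79.91 tilt 0.09 F [ 0.1  2.1 -2.5] M [ 0.42 -0.26 -0.  ] op 0.0137 q [ 0.15  0.33  1.57 -0.    1.25 -1.24]
cm [ 0.18  0.05 -0.1 ] deg [ 0.01 -0.08 -0.02]
```

Request:
jog_arm(targets=[[0.15, 0, -0.03, 0, 0, 0, 1], [0.3, 0, -0.06, 0, 0, 0, 1], [0.3, 0, -0.06, 0, 0, 0, 1]])

```text
t: 8.18
tool_pos: [0.6092, 0.1441, 0.0535]
orientation: [-1.079, 1.288, 1.078]
force: [-3.2, 0.6, 5.0]
opening: 0.0137
```

```bash
python3 -c "
from h import *
delta((.604+.0253*np.cos(np.radians(79.9)),.1188+.0253*np.sin(np.radians(79.9)),.054),79.9)
for n in ['wrist','scene']: snap(n,n[:2]+'8')
crop('sc8','sc8a',170,190,130,100,6);crop('wr8','wr8b',155,145,190,130,4.1)"
```

```text
t 8.175 pos [0.6092 0.1441 0.0535] yaw 79.9 tilt 0.07 F [-3.2  0.6  5. ] M [0.53 0.41 0.03] op 0.0137 q [ 0.15  0.33  1.57 -0.    1.24 -1.24]
cm [-0.05  0.07 -0.05] deg [ 0.   -0.07 -0.01]
```

View pics/wr8b.png

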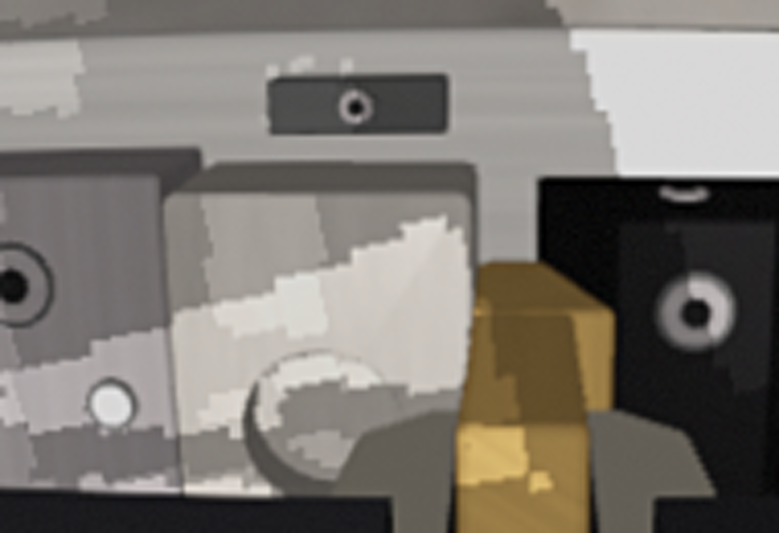

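View pics/sc8a.png

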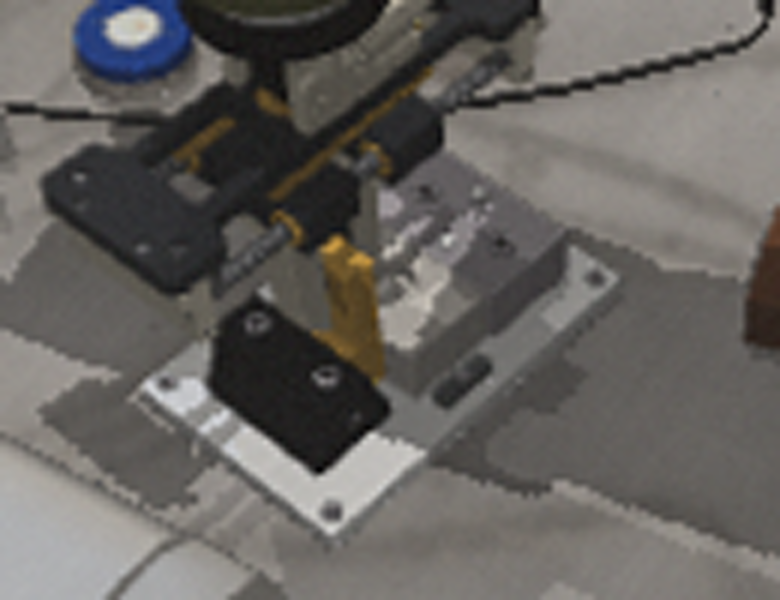

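Request:
jog_arm(targets=[[0.2, 0, 0, 0, 0, 0, 1], [0.4, 0, 0, 0, 0, 0, 1], [0.4, 0, 0, 0, 0, 0, 1]])

```text
t: 8.65
tool_pos: [0.6096, 0.144, 0.0533]
orientation: [-1.08, 1.288, 1.077]
force: [-14.5, -2.0, 28.8]
opening: 0.0134
```

```bash
python3 -c "
from h import *
delta((.604+.0253*np.cos(np.radians(79.9)),.1188+.0253*np.sin(np.radians(79.9)),.054),79.9)"
```

```text
t 8.65 pos [0.6096 0.144  0.0533] yaw 79.9 tilt 0.08 F [-14.5  -2.   28.8] M [ 0.03  2.8  -0.08] op 0.0134 q [ 0.15  0.33  1.57 -0.    1.24 -1.24]
cm [-0.07  0.11 -0.04] deg [ 0.   -0.07  0.04]
```

Request:
jog_arm(targets=[[0.4, 0.1, 0, 0, 0, 0, 1], [0.5, 0.2, 0, 0, 0, 0, 1], [0.5, 0.2, 0, 0, 0, 0, 1], [0.5, 0.2, 0, 0, 0, 0, 1]])

```text
t: 9.15
tool_pos: [0.6096, 0.144, 0.0533]
orientation: [-1.081, 1.285, 1.074]
force: [-11.7, -3.5, 29.7]
opening: 0.0137
```

```bash
python3 -c "
from h import *
delta((.604+.0253*np.cos(np.radians(79.9)),.1188+.0253*np.sin(np.radians(79.9)),.054),79.9)
for n in ['wrist','scene','side']: snap(n,n[:2]+'9')
crop('sc9','sc9a',170,190,130,100,6);crop('wr9','wr9b',155,145,190,130,4.1);crop('si9','si9a',270,130,100,90,7)
delta((.604+.0253*np.cos(np.radians(79.9)),.1188+.0253*np.sin(np.radians(79.9)),.054),79.9)"
```

```text
t 9.15 pos [0.6096 0.144  0.0533] yaw 79.89 tilt 0.27 F [-11.7  -3.5  29.7] M [-0.22  2.45 -0.02] op 0.0137 q [ 0.15  0.33  1.57 -0.    1.24 -1.24]
cm [-0.07  0.11 -0.05] deg [-0.01 -0.05  0.26]
t 9.3 pos [0.6096 0.144  0.0533] yaw 79.89 tilt 0.27 F [-12.3  -2.6  30. ] M [-0.28  2.46 -0.06] op 0.0138 q [ 0.15  0.33  1.57 -0.    1.24 -1.24]
cm [-0.07  0.11 -0.05] deg [-0.01 -0.05  0.27]
```

View pics/wr9b.png

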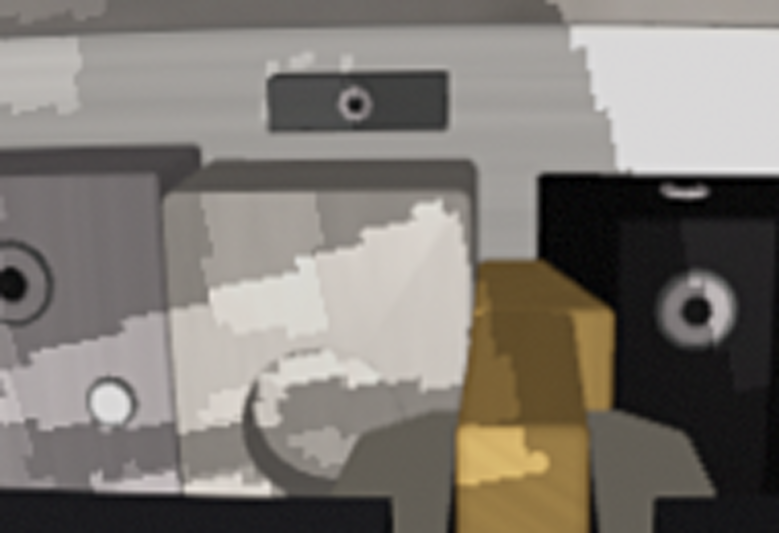

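View pics/si9a.png

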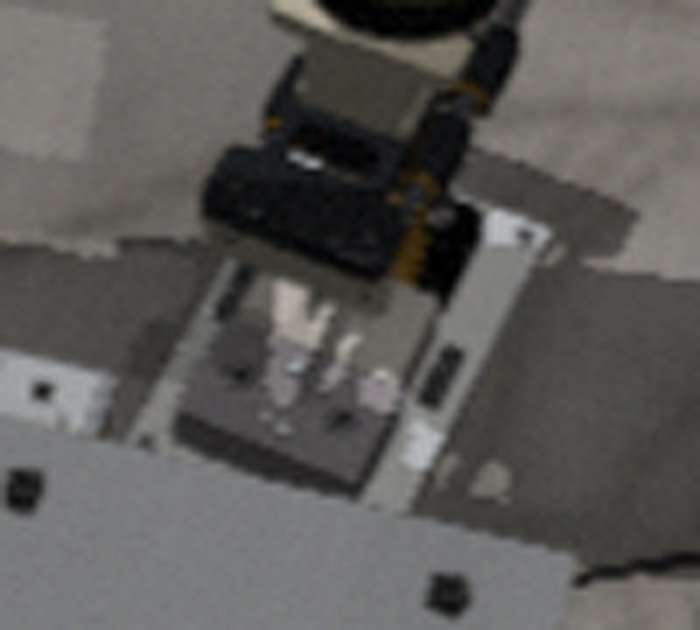

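View pics/sc9a.png

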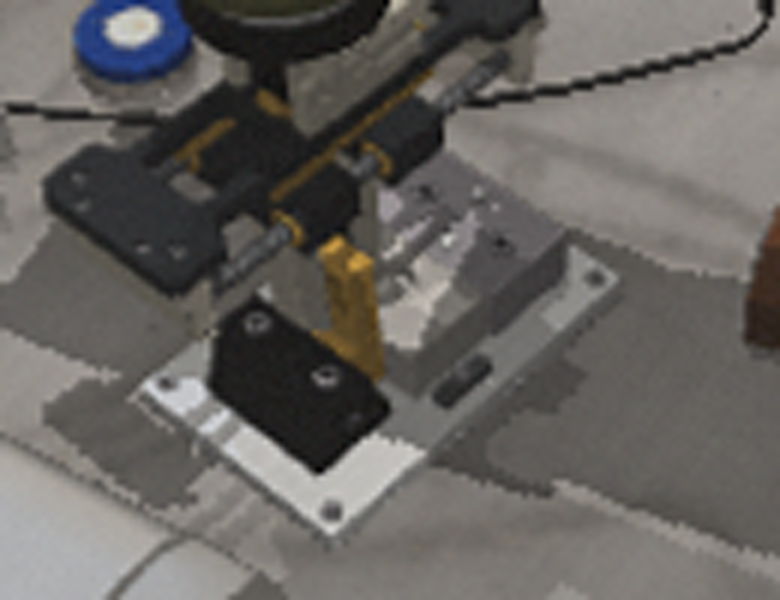

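Request:
jog_arm(targets=[[0.5, 0.2, 0, 0, 0, 0, 1], [0.6, 0.4, 0, 0, 0, -0.3, 1], [0.6, 0.4, 0, 0, 0, -0.3, 1], [0.6, 0.4, 0, 0, 0, -0.3, 1]])

```text
t: 9.8
tool_pos: [0.6095, 0.1439, 0.0532]
orientation: [-1.088, 1.276, 1.065]
force: [-6.5, -4.9, 29.4]
opening: 0.0138
```

Request:
jog_arm(targets=[[0.6, 0.4, 0, 0, 0, 0, 1], [0.6, 0.4, 0, 0, 0, 0, 1], [0.6, 0.4, 0, 0, 0, 0, 1]])

```text
t: 10.18
tool_pos: [0.6097, 0.1439, 0.0531]
orientation: [-1.091, 1.27, 1.059]
force: [-6.3, -4.8, 28.9]
opening: 0.0134
```

```bash
python3 -c "
from h import *
delta((.604+.0253*np.cos(np.radians(79.9)),.1188+.0253*np.sin(np.radians(79.9)),.054),79.9)
snap('wrist','wrA');crop('wrA','wrAb',155,145,190,130,4.1)
delta((.604+.0253*np.cos(np.radians(79.9)),.1188+.0253*np.sin(np.radians(79.9)),.054),79.9)"
```

```text
t 10.175 pos [0.6097 0.1439 0.0531] yaw 79.85 tilt 1.5 F [-6.3 -4.8 28.9] M [-0.65  1.38  0.04] op 0.0134 q [ 0.15  0.31  1.59 -0.01  1.21 -1.24]
cm [-0.09  0.12 -0.04] deg [-0.05  0.05  1.5 ]
t 10.225 pos [0.6097 0.1439 0.0531] yaw 79.85 tilt 1.5 F [-5.5 -5.  29.9] M [-0.67  1.34  0.01] op 0.0137 q [ 0.15  0.31  1.59 -0.01  1.21 -1.24]
cm [-0.09  0.12 -0.04] deg [-0.05  0.05  1.5 ]
```

View pics/wrAb.png

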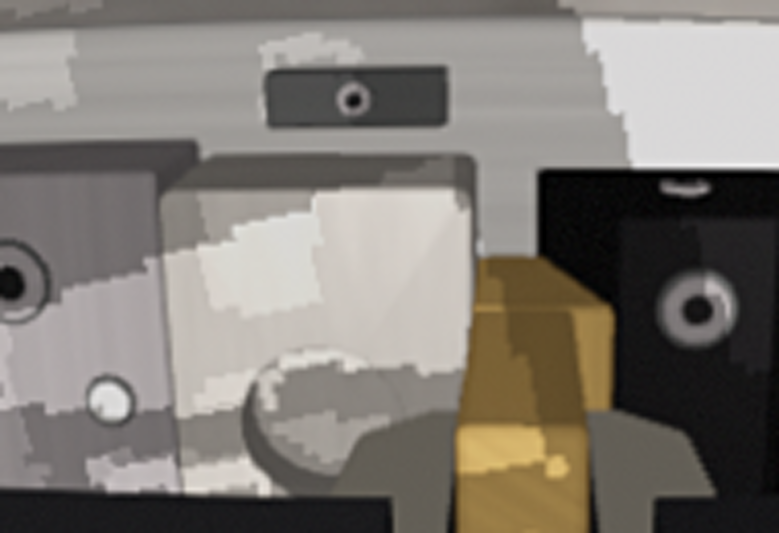

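```bash
python3 -c "
from h import *
ticket.close_job()
st=robot.read_state();print(st['t'],st['tool_pos'],st['force'],st['opening'],abs(st['dq']).max())"
```

```text
the job is handed in; nothing more can be done
the job is handed in; nothing more can be done
```

I lifted the brass wedge out of its stand and turned it so its sloped side faces the black block. I then pushed it nose down into the wide gap and handed the job in at about 10.2 s, with the arm still gripping it at 60 N and pressing down. I got no verdict, and no state could be read after hand-in.

**Wedge:** it came firm with its nose about 4 to 5 mm above the plate, close to the 5 mm you gave. The wrist force settled at about 30 N upward, roughly 33 N of actual downward push once the wedge's weight is counted. That level held steady over the last readings.

**Nest:** in the wrist picture the seam to the locating block is closed along all of it that the camera can see, and the nest looks square. I judged both by eye and took no final angle measurement. Contact forces on the nest and blocks cannot be read directly. I estimate about 35 to 40 N between wedge, nest and locating block.

**Two things short of ideal:**
- My last pressing moves reduced the sideways load but left the tool tilted by about 1.5°. The limit on the wedge is about 6.9°, though I did not measure the wedge's own tilt.
- A leftover sideways force of 5 to 7 N remained. The push also stayed near 30 N although I commanded more.

I steered clear of the other bench items. I never aimed for or brushed any of them, but I took no closing picture of all of them.

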